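# Feel out the clear shim gap with a feeler gauge

## Task

Take the feeler gauge from its wooden rest and try its blade in all three gaps of the steel fixture, in the order left, middle, right as seen from the robot, each time sliding it straight down until it either jams or goes fully home; never force it (stay under 30 N). Then leave it standing fully home, its handle down by the post, in a gap that takes the whole blade, and let go. Leave the other things on the bench alone.

Things in the scene. Friction and masses are not known exactly. Their poses are not given: they have to be found in the camera images.
- gauge: the feeler gauge: loose steel paddle, about 180 g, upright in the wooden rest. Origin: centre of the shoulder (underside of the handle), z up. Handle above it 34 (x) x 16 (y) x 40 mm high: grip its broad faces, closing along y. Blade below it 30 (x) x 5 (y) x 54 mm long, last 4 mm stepped in to 26 x 3.5. A half turn about z makes no difference
- gauge_tip (a point): centre of the blade's lower end, 54 mm below the gauge's origin
- rest: the rest: fixed wooden block 70 (x) x 60 (y) x 62 mm high, origin at the centre of its underside, with a slot in its top (34 along x, 8.5 along y, 58 deep) in which the blade stands at the start, the handle's shoulder on the block's top
- fixture: steel fixture fixed to the bench: plate 100 (x) x 232 (y) x 12 mm; three posts in a row along y, 65 mm apart, each 56 (x) x 42 (y), tops 78 mm above the bench; housing 62 high between them. Origin: underside, below the middle post; x points away from the robot within 0.35 rad. A hidden sprung bar (4 N per mm) blocks the gaps except one (at times two neighbours), differently every time
- gap_left (a point): centre of the left gap's mouth seen from the robot (fixture y = +65 mm), on the flat post top, 78 mm high; axes as the fixture's. Gap 36 (x) x 6.6 (y) mm, flared to 11 along y in the top 4 mm. If blocked, the blade jams on the sprung bar 22 to 30 mm down; if clear, it goes home onto a sprung floor (4 N per mm) 51 mm below, the shoulder then about 3 mm above the post
- gap_middle (a point): centre of the middle gap's mouth seen from the robot (fixture y = 0 mm), on the flat post top, 78 mm high; axes as the fixture's. Gap 36 (x) x 6.6 (y) mm, flared to 11 along y in the top 4 mm. If blocked, the blade jams on the sprung bar 22 to 30 mm down; if clear, it goes home onto a sprung floor (4 N per mm) 51 mm below, the shoulder then about 3 mm above the post
- gap_right (a point): centre of the right gap's mouth seen from the robot (fixture y = -65 mm), on the flat post top, 78 mm high; axes as the fixture's. Gap 36 (x) x 6.6 (y) mm, flared to 11 along y in the top 4 mm. If blocked, the blade jams on the sprung bar 22 to 30 mm down; if clear, it goes home onto a sprung floor (4 N per mm) 51 mm below, the shoulder then about 3 mm above the post
- bushing: bystander, steel ring 44 mm across, 30 tall; leave alone
- toolpost: bystander, small steel block 50 x 40 x 30 with a bolt on top, 52 tall in all; leave alone
- wrench: bystander, open wrench lying flat; leave alone
- pin: bystander, headed steel pin standing on its head, 32 mm across, 60 tall; leave alone
- driver: bystander, screwdriver lying flat; leave alone
There are look-alikes about, which are no part of the job. Of the things like the gauge, leave any that is purple; of the rest the smaller one is meant.

How it is judged:
On the way, in this order (a step that is already met when the one before it is completed fails the run):
1. the blade has been slid into the left gap until it jams or goes home (tip at least 18 mm below the mouth) (z of gauge_tip in the frame of gap_left below -0.018 m and x of gauge_tip in the frame of gap_left between -0.008 and 0.008 m and y of gauge_tip in the frame of gap_left between -0.005 and 0.005 m), for 0.2 s.
2. the blade has been slid into the middle gap until it jams or goes home (tip at least 18 mm below the mouth) (z of gauge_tip in the frame of gap_middle below -0.018 m and x of gauge_tip in the frame of gap_middle between -0.008 and 0.008 m and y of gauge_tip in the frame of gap_middle between -0.005 and 0.005 m), for 0.2 s.
3. the blade has been slid into the right gap until it jams or goes home (tip at least 18 mm below the mouth) (z of gauge_tip in the frame of gap_right below -0.018 m and x of gauge_tip in the frame of gap_right between -0.008 and 0.008 m and y of gauge_tip in the frame of gap_right between -0.005 and 0.005 m), for 0.2 s.
At the end, for the whole second after the job is handed in: the gauge stands in one of the gaps with its shoulder less than 6 mm above the post's top, upright within 0.06 rad, at rest and released (((z of gauge in the frame of gap_left below 0.006 m and x of gauge in the frame of gap_left between -0.008 and 0.008 m and y of gauge in the frame of gap_left between -0.005 and 0.005 m) or (z of gauge in the frame of gap_middle below 0.006 m and x of gauge in the frame of gap_middle between -0.008 and 0.008 m and y of gauge in the frame of gap_middle between -0.005 and 0.005 m) or (z of gauge in the frame of gap_right below 0.006 m and x of gauge in the frame of gap_right between -0.008 and 0.008 m and y of gauge in the frame of gap_right between -0.005 and 0.005 m)) and angle between gauge's own z axis and vertical below 0.06 rad and linear speed of gauge below 0.01 m/s and contact force between the fingers and gauge below 0.1 N); the robot touches nothing.
It fails at once if the gauge is forced: it pushes on the fixture with more than 30 N (contact force between gauge and fixture above 30 N).
It fails at once if a bystander is moved by more than 20 mm (distance of any of bushing, toolpost, wrench, pin, driver from where it was at the start of the episode above 0.02 m).
It also fails if it takes over 67 s, if anything falls off the work surface, if the arm or the gripper's body presses on something with over 40 N, if the wrist force passes 120 N, or if a joint passes its speed limit or range.

## Robot

A 6-joint arm with a two-finger parallel gripper is mounted at the origin on the work surface. World frame = base frame: x ahead of the robot, y to its left, z up, the work surface at z = 0. Lengths are in m, angles in rad, forces in N, time in s.
With the tool pointing down it reaches from about 0.275 to 0.75 m from the base axis. Payload 10.2 kg.
Tool frame: the origin (TCP) lies at the very end of the fingers, on their centre line; the grasp point (between the pads) lies 19 mm behind it; z points along the fingers, y is the line along which they close (so a half turn about z gives the same grasp; the last joint's range is limited). The gripper opens to 88 mm and grips with 3 to 60 N. Pads are 18 mm wide; open, the fingers measure 123 mm over their backs; the gripper's body (75 mm by 187 mm) begins 45 mm behind the grasp point.
Start: joints at [0.905, 0.313, 1.498, -0, 1.331, -0.223], TCP at [0.225, 0.474, 0.216] pointing down, gripper open.
Joint ranges: [-2.94, 2.94], [-0.97, 2.17], [0.19, 2.56], [-1.23, 4.37], [0.02, 3.11], [-2.88, 2.88]. Speed limits (rad/s): [2.39, 2.39, 3.01, 3.14, 3.14, 3.14].

## Interface

Orientations are given as a unit quaternion [x, y, z, w].
In Python, from workcell import env gives the robot as it stands.
- The arm moves only by the tool apply_moves, never from a script. Its argument "commands" is a list of rows, each a list of 7 numbers: the turn, a rotation vector about the tool's x, y, z in units of 6 degrees (1.0 is 6 degrees), then the shift along the tool's x, y, z in units of 40 mm (1.0 is 40 mm), then the finger opening in mm, from 0 to 88.1. In form: [[ax, ay, az, tx, ty, tz, hand], ...]. A call has 1 to 8 rows; each row is the pose to reach, as a shift and turn from the pose commanded when the call began, along the tool's axes at that moment; what a row does not reach only later rows make up. A row lasts 1/12 s, in which the tool goes at most 41.7 mm and 7.16 degrees, less where a joint would pass 70% of its speed; a pose out of reach is approached as far as the arm can. A call with a gripper value outside its range is refused whole. The fingers move at their own pace and stop on an object; "squeeze" is the grip in N (left out, the last holds). Time passes only in rows, so rows that repeat a pose let the fingers close. It gives the time, the measured TCP pose, the force, the opening and the grip force at its end, in the units of the state.
- env.state(): the state, without advancing time (a new reading comes with each control period).
- env.get_image(name): name is "scene" or "top" or "wrist"; returns a dict with "image" (400x640x3 uint8, blue, green, red), "K" (3x3 intrinsics, pixels), "rvec" (rotation vector, rad) and "tvec" (3), from world to camera coordinates, as OpenCV has them; the wrist camera has in their place "tool_from_camera" (4x4, takes a point from camera to tool coordinates, whose origin is the TCP and whose axes are the flange's). Camera axes: x right, y down, z forward; pixel columns grow to the right and rows downward; lengths in m; the calibration is good to about 2 mm. A picture is of the moment at which its call begins: read the wrist's pose just before it. There is no depth.
- env.job_done(): hands the job in; it is judged then, once.
Trained networks look in a picture, given as the dict that the camera call returned (one of the last four; its "shot" number tells which), for a name from the list of things; names that differ only in an ending like _2 or _b are one class to them, and where a whole thing is asked for, a point or a joint stands for the part that bears it (a point fixed in the world has none). Each returns a list of dicts, best first, with "confidence" (0 to 1); they miss things now and then, are a little off and sometimes report something else, mostly with a low value. They report only what shows in the picture. A call takes as long as a camera call. They do not tell look-alikes from the thing itself.
- env.spot_in(thing, picture): "rect" ([centre column, centre row, width, height] in pixels, round what is visible of it).
The state is a dict: "t": time; "joint_pos": joint angles; "dq": joint speeds; "tau": joint torques, N m; "eef_pos": TCP position; "orientation": TCP orientation; "wrist_force": force on the tool from outside, world axes, zero at the start; "wrist_torque": the same for the moment, N m; "grip_width": opening from 0.0 (shut) to 1.0 (fully open); "grip_force": force on a finger pad.
Only numpy, scipy, OpenCV 4.12 (cv2) and the standard library are available. Lean on these libraries where they do the work, as an engineer would, in place of code of your own. Each camera call takes 0.05 s, during which the arm holds its last target. There are 200 camera calls.

## Working session

There is one attempt and no reset: what is moved stays moved. The work goes in short steps, Python scripts to look and compute and a tool call to move; the robot and the scene stay as the last step left them, time stands still between calls to the robot, and variables do not carry over. Pictures are saved under pics/ and viewed, at most 10 in all, crops included, and the job is handed in when it is done.

Besides the shell and the picture viewer there is one more tool, called after "Request:" as name([rows], argument=value, ...), one row to a line, values as JSON. apply_moves: Moves the arm, as the interface text tells. Its arguments: {"type":"object","properties":{"commands":{"type":"array"},"squeeze":{"type":"number"}},"required":["commands"]}

```bash
mkdir -p pics
cat > h.py <<'E'
import cv2, numpy as np
from workcell import env
def shot(n,save=None):
    p=env.get_image(n)
    if save: cv2.imwrite(f'pics/{save}.png',p['image'])
    return p
def px2w(p,uv,z):
    """pixel -> world point on plane z (fixed camera)"""
    uv=np.float64(uv).reshape(-1,2)
    R=cv2.Rodrigues(np.float64(p['rvec']))[0]; t=np.float64(p['tvec']).ravel()
    d=(np.linalg.inv(p['K'])@np.c_[uv,np.ones(len(uv))].T).T@R
    c=-R.T@t
    return c+d*((z-c[2])/d[:,2])[:,None]
def w2px(p,X):
    return cv2.projectPoints(np.float64(X).reshape(-1,3),np.float64(p['rvec']),np.float64(p['tvec']),np.float64(p['K']),None)[0].reshape(-1,2)
E
python3 - <<'E'
from h import *
a=shot('top','top0'); b=shot('scene','scene0')
for n,p in(('top',a),('scene',b)):
    print(n,[np.round(-cv2.Rodrigues(np.float64(p['rvec']))[0].T@np.float64(p['tvec']).ravel(),3), p['K'][0][0]])
    for th in['gauge','rest','fixture','gap_left','bushing','toolpost','wrench','pin','driver']:
        try: print(th,[(np.round(d['rect']).astype(int).tolist(),round(d['confidence'],2)) for d in env.spot_in(th,p)][:4])
        except Exception as e: print(th,e)
s=env.state();print(s['t'],s['eef_pos'],s['orientation'])
cv2.imwrite('pics/both0.png',np.vstack([cv2.resize(a['image'],(480,300)),cv2.resize(b['image'],(480,300))]))
E
```

```text
top [array([ 0.4  , -0.099,  1.2  ]), np.float64(489.19198052443903)]
gauge [([380, 261, 24, 19], 0.81), ([385, 217, 11, 17], 0.71), ([350, 236, 11, 10], 0.59)]
rest [([384, 219, 26, 34], 0.81)]
fixture [([250, 190, 105, 66], 0.77)]
gap_left [([252, 190, 100, 62], 0.76)]
bushing [([213, 220, 18, 17], 0.68)]
toolpost [([384, 182, 23, 24], 0.91)]
wrench [([282, 158, 70, 25], 0.61)]
pin [([324, 267, 16, 15], 0.54)]
driver [([447, 211, 10, 78], 0.58)]
scene [array([1.124, 0.637, 0.789]), np.float64(517.6689129927886)]
gauge [([313, 154, 20, 30], 0.66), ([311, 188, 12, 37], 0.66), ([282, 170, 10, 19], 0.62)]
rest [([279, 188, 38, 32], 0.7)]
fixture [([347, 268, 92, 101], 0.79)]
gap_left [([346, 267, 89, 100], 0.62)]
bushing [([396, 274, 18, 28], 0.57)]
toolpost [([248, 201, 24, 23], 0.74)]
wrench [([295, 274, 49, 56], 0.9)]
pin [([348, 193, 15, 19], 0.62)]
driver [([237, 169, 60, 31], 0.54), ([248, 204, 28, 26], 0.32)]
1.0 [0.22495433 0.47436153 0.21551241] [ 2.19589620e-01  9.75592332e-01 -7.90549801e-06 -1.11678862e-05]
```

View pics/top0.png

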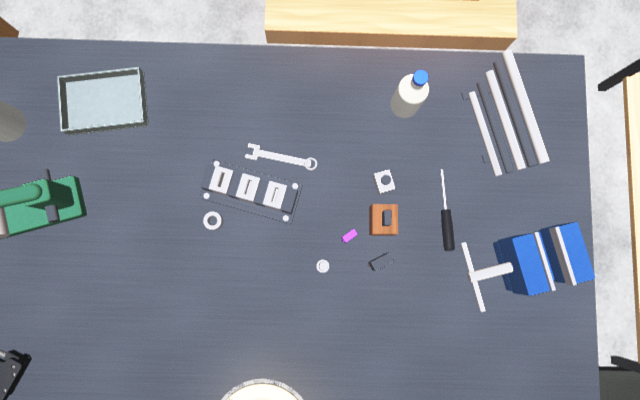

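View pics/scene0.png

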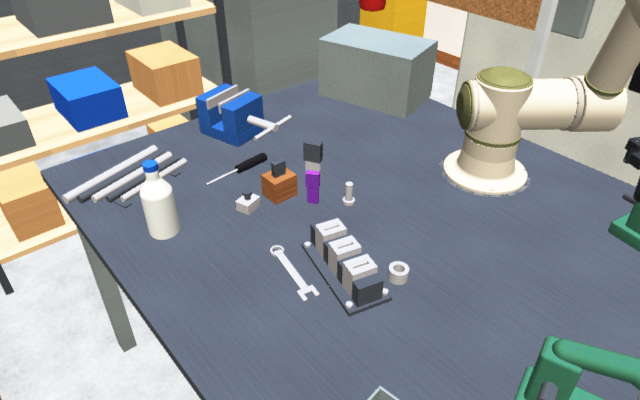

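The top view shows the gauge in the wooden rest at about (387,217). Its look-alikes are a dark, larger paddle at (381,261) and a purple one at (350,236). The fixture is at (250,190), with gaps at about (221,179), (248,187) and (275,194). I'll check the choice in a close crop.

Run:
```python
from h import *
a=cv2.imread('pics/top0.png'); b=cv2.imread('pics/scene0.png')
c=cv2.resize(a[165:285,320:440],(400,400),interpolation=cv2.INTER_CUBIC)
d=cv2.resize(b[130:230,250:350],(400,400),interpolation=cv2.INTER_CUBIC)
cv2.imwrite('pics/crop1.png',np.hstack([c,d]))
p=shot('top'); 
for n,uv,z in(('gauge',(387,217),.1),('rest',(384,219),.06),('gapL',(221,179),.078),('gapM',(248,187),.078),('gapR',(275,194),.078),('big',(381,261),.1),('purple',(350,236),.06)):
    print(n,np.round(px2w(p,uv,z),3))
w=shot('wrist'); print(w['K'],np.round(w['tool_from_camera'],3))
print(np.round(env.state()['joint_pos'],3))
```

```text
gauge [[ 0.504 -0.274  0.1  ]]
rest [[ 0.502 -0.273  0.06 ]]
gapL [[0.584 0.109 0.078]]
gapM [[0.567 0.046 0.078]]
gapR [[ 0.552 -0.017  0.078]]
big [[ 0.404 -0.261  0.1  ]]
purple [[ 0.461 -0.194  0.06 ]]
[[352.68433263   0.         314.04199379]
 [  0.         352.68433263 199.23484026]
 [  0.           0.           1.        ]] [[-0.    -0.966 -0.259  0.065]
 [ 1.    -0.     0.001 -0.001]
 [-0.001 -0.259  0.966 -0.17 ]
 [ 0.     0.     0.     1.   ]]
[ 0.905  0.313  1.498 -0.     1.331 -0.223]
```

View pics/crop1.png

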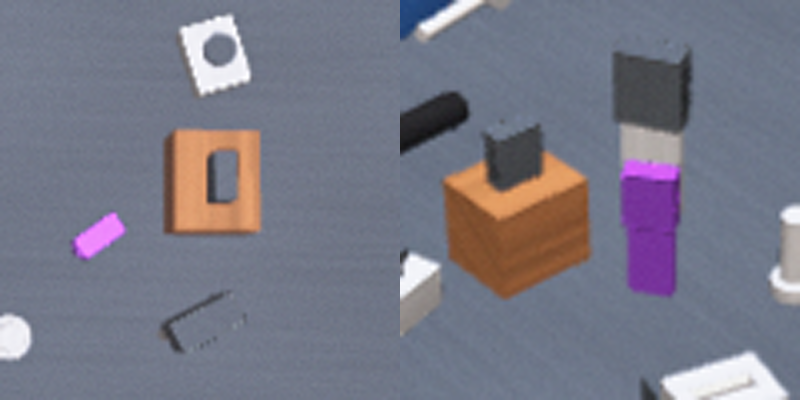

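The crop shows the rest holding the smaller dark gauge, with its handle along world x. The taller dark one is free-standing at (381,261) and the purple one at (350,236). I choose the one in the rest. I'll look at the fixture from above first, since it is on the way.

Request:
apply_moves([
  [0,0,-0.23,-0.84,-0.465,0,60],
  [0,0,-0.46,-1.68,-0.93,0,60],
  [0,0,-0.69,-2.52,-1.395,0,60],
  [0,0,-0.92,-3.36,-1.86,0,60],
  [0,0,-1.15,-4.2,-2.325,0,60],
  [0,0,-1.38,-5.04,-2.79,0,60],
  [0,0,-1.61,-5.88,-3.255,0,60],
  [0,0,-1.84,-6.72,-3.72,0,60],
])

```text
t: 1.77
eef_pos: [0.4048, 0.223, 0.2157]
orientation: [0.124, 0.992, 0.0, 0.0]
wrist_force: [1.3, 0.0, -0.0]
grip_width: 0.683
grip_force: 0.0
```

Request:
apply_moves([
  [0,0,0,-0.7,-0.58,0,60],
  [0,0,0,-1.4,-1.16,0.1,60],
  [0,0,0,-2.1,-1.75,0.2,60],
  [0,0,0,-2.8,-2.33,0.3,60],
  [0,0,0,-3.5,-2.9,0.37,60],
  [0,0,0,-4.2,-3.5,0.37,60],
  [0,0,0,-4.2,-3.5,0.37,60],
  [0,0,0,-4.2,-3.5,0.37,60],
])

```text
t: 2.43
eef_pos: [0.5326, 0.0463, 0.2003]
orientation: [0.126, 0.992, 0.0, -0.0]
wrist_force: [-0.6, 0.6, 0.4]
grip_width: 0.683
grip_force: 0.0
```

Run:
```python
from h import *
s=env.state();w=shot('wrist','w1');t=shot('top','top1')
print(s['t'],s['eef_pos'],s['orientation'],s['wrist_force'])
for th in['fixture','gap_left','gauge','rest']: print(th,[(np.round(d['rect']).astype(int).tolist(),round(d['confidence'],2)) for d in env.spot_in(th,w)][:4])
```

```text
2.4333 [0.53256941 0.04634987 0.20025268] [ 1.25959751e-01  9.92035276e-01  4.70994067e-05 -3.87057066e-04] [-0.62024047  0.57399887  0.38242084]
fixture [([326, 202, 250, 96], 0.89), ([392, 108, 52, 52], 0.47)]
gap_left [([326, 201, 251, 97], 0.94)]
gauge [([42, 173, 84, 52], 0.57)]
rest [([31, 226, 62, 76], 0.6)]
```

View pics/w1.png

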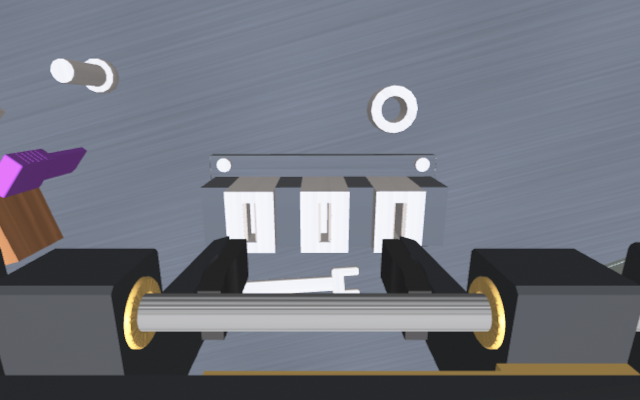

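The wrist view shows the three posts, with white tops at image x≈250 (right gap), 324 (middle) and 399 (left), rows 191–252. The image's right is the robot's left, and nothing hides the tops. I'll measure the tops and mouths.

```bash
cat >> h.py <<'E'
from scipy.spatial.transform import Rotation as Ro
def wpx2w(w,s,uv,z):
    uv=np.float64(uv).reshape(-1,2); T=np.float64(w['tool_from_camera'])
    R=Ro.from_quat(s['orientation']).as_matrix(); p=np.float64(s['eef_pos'])
    d=(R@T[:3,:3]@np.linalg.inv(w['K'])@np.c_[uv,np.ones(len(uv))].T).T
    c=R@T[:3,3]+p
    return c+d*((z-c[2])/d[:,2])[:,None]
E
python3 - <<'E'
from h import *
s=env.state();w=shot('wrist');t=shot('top')
def rep(img,x0,y0,x1,y1,f,th,amin):
    g=cv2.cvtColor(img,cv2.COLOR_BGR2GRAY)
    m=np.zeros_like(g); m[y0:y1,x0:x1]=(g[y0:y1,x0:x1]>th)
    cs=[c for c in cv2.findContours(m,cv2.RETR_EXTERNAL,cv2.CHAIN_APPROX_NONE)[0] if cv2.contourArea(c)>amin]
    out=[]
    for c in cs:
        P=f(c.reshape(-1,2)); r=cv2.minAreaRect((P[:,:2]*1000).astype(np.float32)); out.append((r,cv2.boundingRect(c)))
        print(np.round(r[0],1),np.round(r[1],1),round(r[2],1),cv2.boundingRect(c))
    return out
print('wrist');rep(w['image'],200,170,450,262,lambda u:wpx2w(w,s,u,.078),215,800)
print('top');rep(t['image'],195,150,300,225,lambda u:px2w(t,u,.078),190,100)
E
```

```text
wrist
[583.6 108.6] [42.  55.4] 75.7 (371, 193, 52, 61)
[567.6  45.5] [42.3 55.4] 75.7 (298, 193, 49, 61)
[551.5 -17.5] [42.  55.4] 75.7 (222, 193, 51, 61)
top
[640.3 -23.7] [98.4 14.6] 79.5 (259, 150, 41, 15)
[566.2 103.8] [173.1 132.8] 1.6 (195, 150, 58, 75)
```

Each top measures 42 x 55.4 mm at 65.0 mm pitch, which matches the data, and the yaw is −14.3°. Next I go to the rest.

Request:
apply_moves([
  [0,0,-0.3,-0.06,-1.02,0,60],
  [0,0,-0.6,-0.12,-2.04,0,60],
  [0,0,-0.9,-0.18,-3.06,0,60],
  [0,0,-1.2,-0.24,-4.08,0,60],
  [0,0,-1.5,-0.3,-5.1,0,60],
  [0,0,-1.8,-0.36,-6.12,0,60],
  [0,0,-2.1,-0.42,-7.12,0,60],
  [0,0,-2.4,-0.48,-8.12,0,60],
])

```text
t: 3.5
eef_pos: [0.4697, -0.2735, 0.201]
orientation: [-0.002, 1.0, -0.0, 0.0]
wrist_force: [0.7, 0.8, -0.1]
grip_width: 0.678
grip_force: 0.0
```

Request:
apply_moves([
  [0,0,0,0,0,0,60],
  [0,0,0,0,0,0,60],
  [0,0,0,0,0,0,60],
])

```text
t: 3.75
eef_pos: [0.4705, -0.2713, 0.2007]
orientation: [-0.001, 1.0, 0.0, -0.0]
wrist_force: [0.7, 0.1, 1.0]
grip_width: 0.68
grip_force: 0.0
```

Run:
```python
from h import *
s=env.state();w=shot('wrist','w2')
print(s['t'],s['eef_pos'],s['orientation'],s['wrist_force'])
for th in['gauge','rest']: print(th,[(np.round(d['rect']).astype(int).tolist(),round(d['confidence'],2)) for d in env.spot_in(th,w)][:4])
```

```text
3.75 [ 0.4704842  -0.27125352  0.20068003] [-5.76720964e-04  9.99999810e-01  2.13358420e-04 -5.18503380e-05] [0.69301931 0.1132864  1.01731178]
gauge [([332, 101, 76, 60], 0.96), ([313, 224, 22, 51], 0.84), ([410, 174, 59, 46], 0.68)]
rest [([309, 210, 64, 80], 0.76)]
```

View pics/w2.png

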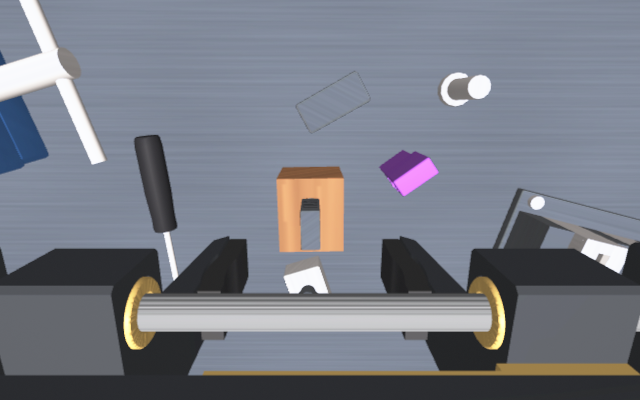

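The wrist view shows the gauge handle at about (310,228) inside the orange rest (278–343, 178–251). The large look-alike is at (332,101) and the purple one at (410,174), both clear of the fingers. Next I measure the gauge and the rest.

Run:
```python
from h import *
s=env.state();w=shot('wrist');im=w['image']
hsv=cv2.cvtColor(im,cv2.COLOR_BGR2HSV)
m=((hsv[...,0]>3)&(hsv[...,0]<25)&(hsv[...,1]>100)).astype(np.uint8); m[:160]=0;m[256:]=0;m[:,:265]=0;m[:,355:]=0
print('V rows',[(r,int(hsv[r,290,2]),int(hsv[r,335,2])) for r in range(165,256,3)])
top=m.copy(); top[:181]=0
c=max(cv2.findContours(top,cv2.RETR_EXTERNAL,cv2.CHAIN_APPROX_NONE)[0],key=cv2.contourArea)
r=cv2.minAreaRect((wpx2w(w,s,c.reshape(-1,2),.062)[:,:2]*1000).astype(np.float32));print('rest',r,cv2.boundingRect(c))
g=(1-m); g[:190]=0;g[249:]=0;g[:,:282]=0;g[:,340:]=0
c=max(cv2.findContours(g,cv2.RETR_EXTERNAL,cv2.CHAIN_APPROX_NONE)[0],key=cv2.contourArea);print(cv2.boundingRect(c))
for rr in range(194,253,4):
    k=np.where((1-m)[rr,283:340])[0]+283
    print(rr,k.min() if len(k) else None,k.max() if len(k) else None, im[rr,310])
```

```text
V rows [(165, 159, 143), (168, 125, 127), (171, 128, 123), (174, 130, 123), (177, 132, 176), (180, 232, 240), (183, 233, 240), (186, 233, 240), (189, 234, 239), (192, 234, 239), (195, 235, 239), (198, 235, 238), (201, 235, 238), (204, 235, 238), (207, 236, 237), (210, 237, 237), (213, 237, 237), (216, 237, 237), (219, 237, 236), (222, 237, 236), (225, 238, 236), (228, 238, 236), (231, 239, 236), (234, 238, 236), (237, 238, 236), (240, 238, 235), (243, 239, 236), (246, 239, 235), (249, 239, 235), (252, 159, 158), (255, 153, 152)]
rest ((504.4151611328125, -275.6065979003906), (66.39676666259766, 59.42612075805664), 0.15715329349040985) (277, 181, 66, 70)
(299, 198, 21, 51)
194 None None [121 172 233]
198 302 317 [99 97 99]
202 301 318 [63 61 59]
206 300 318 [64 61 61]
210 300 318 [114 106 101]
214 299 319 [157 140 132]
218 299 319 [159 142 134]
222 299 319 [161 145 135]
226 299 319 [157 140 131]
230 300 319 [159 143 133]
234 300 319 [158 142 132]
238 300 319 [163 146 136]
242 300 319 [155 139 131]
246 300 319 [159 142 134]
250 None None [126 167 225]
```

The gauge is 16 mm wide at (0.5025, −0.2756) and agrees with the rest's centre. Now I go over it, down and grip.

Request:
apply_moves([
  [0,0,0,-0.8,-0.11,0,60],
  [0,0,0,-0.8,-0.11,0.8,60],
  [0,0,0,-0.8,-0.11,1.6,60],
  [0,0,0,-0.8,-0.11,2.4,60],
  [0,0,0,-0.8,-0.11,3.0,60],
  [0,0,0,-0.8,-0.11,3.3,60],
  [0,0,0,-0.8,-0.11,3.3,60],
  [0,0,0,-0.8,-0.11,3.3,60],
])

```text
t: 4.62
eef_pos: [0.5027, -0.2757, 0.069]
orientation: [-0.001, 1.0, 0.0, -0.0]
wrist_force: [0.6, -0.1, 0.7]
grip_width: 0.683
grip_force: 0.0
```

Request:
apply_moves([
  [0,0,0,0,0,0,30],
  [0,0,0,0,0,0,10],
  [0,0,0,0,0,0,10],
  [0,0,0,0,0,0,10],
  [0,0,0,0,0,0,10],
  [0,0,0,0,0,0,10],
  [0,0,0,0,0,0,10],
  [0,0,0,0,0,0,10],
], squeeze=20)

```text
t: 5.28
eef_pos: [0.5024, -0.2763, 0.0688]
orientation: [-0.001, 1.0, -0.0, 0.0]
wrist_force: [0.8, 0.3, 0.2]
grip_width: 0.181
grip_force: 19.9
```

Request:
apply_moves([
  [0,0,0,0,0,-0.4,10],
  [0,0,0,0,0,-1.2,10],
  [0,0,0,0,0,-2.0,10],
  [0,0,0,0,0,-2.8,10],
  [0,0,0,0,0,-3.5,10],
  [0,0,0,-0.2,0.9,-3.5,10],
  [0,0,0,-0.4,1.85,-3.5,10],
  [0,0,0,-0.6,2.8,-3.5,10],
])

```text
t: 5.95
eef_pos: [0.5261, -0.1632, 0.2087]
orientation: [0.0, 1.0, 0.0, -0.0]
wrist_force: [-0.1, 0.2, -2.3]
grip_width: 0.182
grip_force: 20.0
```

Request:
apply_moves([
  [0,0,0.34,-0.2,0.97,0,10],
  [0,0,0.68,-0.4,1.94,0,10],
  [0,0,1.02,-0.6,2.91,0,10],
  [0,0,1.36,-0.8,3.88,0,10],
  [0,0,1.7,-1.0,4.85,0,10],
  [0,0,2.05,-1.2,5.85,0,10],
  [0,0,2.39,-1.43,6.82,0,10],
  [0,0,2.39,-1.43,6.82,0,10],
])

```text
t: 6.62
eef_pos: [0.5831, 0.1148, 0.2081]
orientation: [0.122, 0.993, 0.001, -0.0]
wrist_force: [0.7, -0.5, -2.5]
grip_width: 0.175
grip_force: 20.0
```

Request:
apply_moves([
  [0,0,0,0,0,0,10],
  [0,0,0,0,0,0,10],
  [0,0,0,0,0,0,10],
])

```text
t: 6.87
eef_pos: [0.583, 0.1074, 0.2086]
orientation: [0.125, 0.992, -0.0, -0.0]
wrist_force: [0.3, -1.1, -1.5]
grip_width: 0.178
grip_force: 20.0
```

Run:
```python
from h import *
s=env.state();w=shot('wrist','w3');t=shot('top');b=shot('scene')
print(s['t'],s['eef_pos'],s['orientation'],s['wrist_force'],s['grip_force'])
R=Ro.from_quat(s['orientation']).as_matrix()
d=R.T@(np.array([.5836,.1086,.078])-s['eef_pos']); print('to gapL tool units',d/.04, 'yaw',np.degrees(np.arctan2(R[1,0],R[0,0])), 'target 165.7')
c=cv2.resize(b['image'][200:330,290:460],(510,390),interpolation=cv2.INTER_CUBIC)
v=cv2.resize(w['image'][100:400,160:480],(290,390)); cv2.imwrite('pics/c3.png',np.hstack([c,v]))
```

```text
6.8667 [0.58304428 0.10736907 0.2085891 ] [ 1.24820860e-01  9.92179254e-01 -1.89860998e-04 -2.13271239e-04] [ 0.3217787  -1.14589109 -1.46077905] 19.96711492538452
to gapL tool units [-0.00706476  0.03465941  3.26471037] yaw 165.65917320649 target 165.7
```

View pics/c3.png

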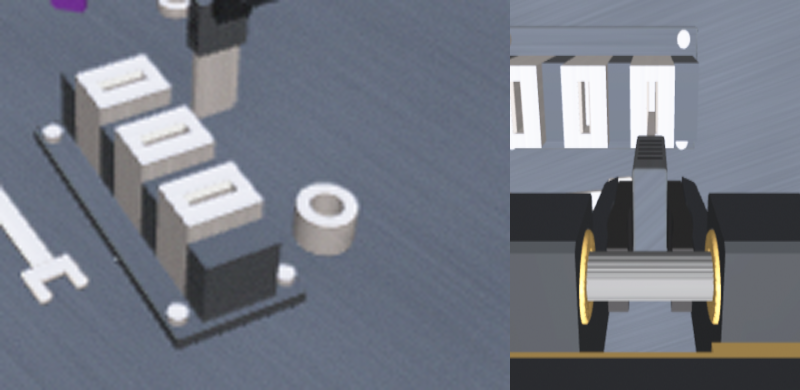

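The scene view shows the gauge upright in the hand above the left post, blade plumb. I'll use the held handle (true tool y = 0) to check the camera's sideways bias.

Run:
```python
from h import *
im=cv2.imread('pics/w3.png')
for r in (208,214,220,226,235,250,265): print(r,im[r,292:340:2].mean(1).astype(int).tolist())
s=env.state();w=shot('wrist');T=w['tool_from_camera'];print(np.round(T,4).tolist())
def proj(P):
    c=np.linalg.inv(T)@np.r_[P,1]; q=w['K']@c[:3]; return np.round(q[:2]/q[2],1)
for z in(-.0332,.0068):
  for y in(-.008,0,.008): print(z,y,proj([.017,y,z]))
print(proj([-.017,0,-.0332]))
```

```text
208 [157, 252, 251, 249, 66, 62, 48, 47, 48, 47, 48, 48, 48, 47, 48, 47, 48, 48, 68, 133, 251, 250, 249, 249]
214 [134, 135, 135, 96, 69, 51, 51, 51, 51, 51, 49, 50, 51, 51, 51, 52, 51, 52, 65, 68, 130, 132, 133, 134]
220 [141, 142, 129, 69, 68, 64, 64, 64, 64, 63, 64, 63, 64, 64, 65, 65, 65, 65, 67, 69, 113, 141, 141, 141]
226 [141, 140, 94, 70, 71, 71, 70, 70, 70, 70, 69, 70, 70, 72, 71, 72, 72, 71, 70, 69, 86, 139, 140, 140]
235 [147, 120, 137, 140, 140, 139, 138, 139, 141, 142, 143, 144, 143, 142, 140, 138, 138, 139, 140, 142, 132, 141, 141, 142]
250 [39, 39, 123, 138, 139, 139, 139, 142, 144, 141, 140, 142, 143, 144, 144, 144, 143, 141, 140, 139, 117, 38, 38, 39]
265 [45, 37, 111, 143, 143, 141, 140, 139, 140, 141, 141, 139, 139, 142, 143, 143, 144, 142, 140, 142, 119, 34, 39, 36]
[[-0.0001, -0.9658, -0.2594, 0.0654], [1.0, -0.0003, 0.0006, -0.0011], [-0.0006, -0.2594, 0.9658, -0.1695], [0.0, 0.0, 0.0, 1.0]]
-0.0332 -0.008 [296.9 227.1]
-0.0332 0 [316.5 227.1]
-0.0332 0.008 [336.  227.1]
0.0068 -0.008 [300.5 201.2]
0.0068 0 [315.9 201.2]
0.0068 0.008 [331.3 201.2]
[316.4 301.2]
```

The camera reads about 0.8 mm low along tool y, so I aim 0.8 mm further. I descend to just above the left mouth and then slowly in.

Request:
apply_moves([
  [0,0,0,0,0.055,0.3,10],
  [0,0,0,0,0.055,0.8,10],
  [0,0,0,0,0.055,1.2,10],
  [0,0,0,0,0.055,1.5,10],
  [0,0,0,0,0.055,1.6,10],
  [0,0,0,0,0.055,1.6,10],
  [0,0,0,0,0.055,1.6,10],
], squeeze=16)

```text
t: 7.65
eef_pos: [0.584, 0.1105, 0.1454]
orientation: [0.124, 0.992, 0.0, 0.0]
wrist_force: [0.3, 0.5, -2.4]
grip_width: 0.177
grip_force: 16.0
```

```bash
cat >> h.py <<'E'
G={'L':(.5838,.1094),'M':(.5678,.0463),'R':(.5517,-.0167)}
def where(g):
    s=env.state(); R=Ro.from_quat(s['orientation']).as_matrix()
    d=R.T@(np.array([*G[g],.078])-(s['eef_pos']+R@[0,0,.0608]))
    print('t',s['t'],'gap-tip in tool mm',np.round(d*1000,2),'yaw',round(np.degrees(np.arctan2(R[1,0],R[0,0])),2),'F',np.round(s['wrist_force'],1),'tilt',np.round(R[2,:2]*1000,1))
E
python3 -c "
from h import *
where('L')"
```

```text
t 7.65 gap-tip in tool mm [-0.01 -1.12  6.62] yaw 165.71 F [ 0.3  0.5 -2.4] tilt [-0.8  0.2]
```

Request:
apply_moves([
  [0,0,0,0,-0.025,0,10],
  [0,0,0,0,-0.025,0,10],
  [0,0,0,0,-0.025,0.08,10],
  [0,0,0,0,-0.025,0.15,10],
  [0,0,0,0,-0.025,0.2,10],
  [0,0,0,0,-0.025,0.25,10],
])

```text
t: 8.15
eef_pos: [0.5834, 0.1098, 0.1344]
orientation: [0.124, 0.992, 0.0, -0.0]
wrist_force: [0.3, -0.4, -2.3]
grip_width: 0.178
grip_force: 16.0
```

```bash
python3 -c "
from h import *
where('L')"
```

```text
t 8.15 gap-tip in tool mm [-0.53 -0.29 -4.38] yaw 165.73 F [ 0.3 -0.4 -2.3] tilt [ 0.2 -0. ]
```

Request:
apply_moves([
  [0,0,0,0,0,0.06,10],
  [0,0,0,0,0,0.12,10],
  [0,0,0,0,0,0.18,10],
  [0,0,0,0,0,0.24,10],
  [0,0,0,0,0,0.3,10],
  [0,0,0,0,0,0.36,10],
  [0,0,0,0,0,0.4,10],
])

```text
t: 8.73
eef_pos: [0.5834, 0.1097, 0.1184]
orientation: [0.124, 0.992, -0.0, -0.0]
wrist_force: [0.3, -1.5, -1.2]
grip_width: 0.18
grip_force: 16.0
```

Request:
apply_moves([
  [0,0,0,0,0,0.03,10],
  [0,0,0,0,0,0.06,10],
  [0,0,0,0,0,0.09,10],
  [0,0,0,0,0,0.09,10],
])

```text
t: 9.07
eef_pos: [0.5833, 0.1098, 0.1149]
orientation: [0.124, 0.992, -0.0, -0.0]
wrist_force: [-0.8, -1.4, -2.7]
grip_width: 0.183
grip_force: 16.0
```

```bash
python3 -c "
from h import *
where('L')"
```

```text
t 9.0667 gap-tip in tool mm [ -0.54  -0.24 -23.94] yaw 165.73 F [-0.8 -1.4 -2.7] tilt [ 0.3 -0.1]
```

Depth is 24 mm and still free. I continue 2 mm at a time through the jam zone.

Request:
apply_moves([
  [0,0,0,0,0,0.025,10],
  [0,0,0,0,0,0.05,10],
  [0,0,0,0,0,0.075,10],
  [0,0,0,0,0,0.075,10],
])

```text
t: 9.4
eef_pos: [0.5834, 0.1098, 0.1119]
orientation: [0.124, 0.992, -0.0, -0.0]
wrist_force: [0.2, -0.6, -2.7]
grip_width: 0.178
grip_force: 16.0
```

Request:
apply_moves([
  [0,0,0,0,0,0.025,10],
  [0,0,0,0,0,0.05,10],
  [0,0,0,0,0,0.075,10],
  [0,0,0,0,0,0.075,10],
])

```text
t: 9.73
eef_pos: [0.5834, 0.1098, 0.1089]
orientation: [0.124, 0.992, -0.0, -0.0]
wrist_force: [-0.4, -1.5, -2.7]
grip_width: 0.182
grip_force: 16.0
```

```bash
python3 -c "
from h import *
where('L')"
```

```text
t 9.7333 gap-tip in tool mm [ -0.53  -0.26 -29.95] yaw 165.73 F [-0.4 -1.5 -2.7] tilt [ 0.3 -0.1]
```

Request:
apply_moves([
  [0,0,0,0,0,0.025,10],
  [0,0,0,0,0,0.05,10],
  [0,0,0,0,0,0.075,10],
  [0,0,0,0,0,0.075,10],
])

```text
t: 10.07
eef_pos: [0.5833, 0.1098, 0.1059]
orientation: [0.124, 0.992, -0.0, -0.0]
wrist_force: [-0.2, -1.2, -2.4]
grip_width: 0.181
grip_force: 16.0
```

Request:
apply_moves([
  [0,0,0,0,0,0.05,10],
  [0,0,0,0,0,0.1,10],
  [0,0,0,0,0,0.15,10],
  [0,0,0,0,0,0.2,10],
  [0,0,0,0,0,0.25,10],
  [0,0,0,0,0,0.3,10],
  [0,0,0,0,0,0.35,10],
  [0,0,0,0,0,0.4,10],
])

```text
t: 10.73
eef_pos: [0.5834, 0.1098, 0.0899]
orientation: [0.124, 0.992, 0.0, -0.0]
wrist_force: [-0.7, -0.8, -1.1]
grip_width: 0.179
grip_force: 16.0
```

```bash
python3 -c "
from h import *
where('L')"
```

```text
t 10.7333 gap-tip in tool mm [ -0.44  -0.29 -48.91] yaw 165.73 F [-0.7 -0.8 -1.1] tilt [0. 0.]
```

Request:
apply_moves([
  [0,0,0,0,0,0.025,10],
  [0,0,0,0,0,0.05,10],
  [0,0,0,0,0,0.07,10],
  [0,0,0,0,0,0.07,10],
  [0,0,0,0,0,0.07,10],
])

```text
t: 11.15
eef_pos: [0.5834, 0.1098, 0.0873]
orientation: [0.124, 0.992, 0.0, 0.0]
wrist_force: [-0.4, -1.5, -1.5]
grip_width: 0.177
grip_force: 16.0
```

Request:
apply_moves([
  [0,0,0,0,0,0.02,10],
  [0,0,0,0,0,0.04,10],
  [0,0,0,0,0,0.04,10],
  [0,0,0,0,0,0.04,10],
])

```text
t: 11.48
eef_pos: [0.5837, 0.1098, 0.0862]
orientation: [0.124, 0.992, 0.0, 0.0]
wrist_force: [-0.7, -2.0, 3.6]
grip_width: 0.177
grip_force: 16.0
```

Left is clear: the blade is home at about 52.5 mm with roughly 5.6 N on the floor spring. I withdraw and go to the middle.

Request:
apply_moves([
  [0,0,0,0,0,-0.2,10],
  [0,0,0,0,0,-0.5,10],
  [0,0,0,0,0,-0.8,10],
  [0,0,0,0,0,-1.1,10],
  [0,0,0,0,0,-1.4,10],
  [0,0,0,0,0,-1.6,10],
  [0,0,0,0,0,-1.6,10],
])

```text
t: 12.07
eef_pos: [0.5841, 0.11, 0.1514]
orientation: [0.124, 0.992, 0.0, 0.001]
wrist_force: [-1.0, 0.5, -2.3]
grip_width: 0.175
grip_force: 16.0
```

Request:
apply_moves([
  [0,0,0,0,-0.5,0,10],
  [0,0,0,0,-1.1,0,10],
  [0,0,0,0,-1.5,0,10],
  [0,0,0,0,-1.63,0,10],
  [0,0,0,0,-1.63,0,10],
  [0,0,0,0,-1.63,0,10],
  [0,0,0,0,-1.63,0.1,10],
])

```text
t: 12.65
eef_pos: [0.5679, 0.0475, 0.1461]
orientation: [0.124, 0.992, 0.0, 0.001]
wrist_force: [-0.6, -0.1, -2.0]
grip_width: 0.18
grip_force: 16.0
```

```bash
python3 -c "
from h import *
where('M')"
```

```text
t 12.65 gap-tip in tool mm [-0.15 -1.17  7.26] yaw 165.77 F [-0.6 -0.1 -2. ] tilt [-1.2  0.5]
```

Request:
apply_moves([
  [0,0,0,0,-0.02,0,10],
  [0,0,0,0,-0.02,0.07,10],
  [0,0,0,0,-0.02,0.14,10],
  [0,0,0,0,-0.02,0.18,10],
  [0,0,0,0,-0.02,0.22,10],
  [0,0,0,0,-0.02,0.26,10],
  [0,0,0,0,-0.02,0.28,10],
])

```text
t: 13.23
eef_pos: [0.5671, 0.0459, 0.1343]
orientation: [0.124, 0.992, 0.0, -0.0]
wrist_force: [-0.0, -0.6, -2.4]
grip_width: 0.179
grip_force: 16.0
```

```bash
python3 -c "
from h import *
where('M')"
```

```text
t 13.2333 gap-tip in tool mm [-0.56  0.6  -4.52] yaw 165.73 F [-0.  -0.6 -2.4] tilt [ 0.2 -0. ]
```

Request:
apply_moves([
  [0,0,0,0,0.015,0.04,10],
  [0,0,0,0,0.015,0.1,10],
  [0,0,0,0,0.015,0.16,10],
  [0,0,0,0,0.015,0.22,10],
  [0,0,0,0,0.015,0.28,10],
  [0,0,0,0,0.015,0.34,10],
  [0,0,0,0,0.015,0.38,10],
  [0,0,0,0,0.015,0.38,10],
])

```text
t: 13.9
eef_pos: [0.5672, 0.0464, 0.1189]
orientation: [0.124, 0.992, -0.0, -0.0]
wrist_force: [-0.6, -0.9, -1.9]
grip_width: 0.178
grip_force: 16.0
```

Request:
apply_moves([
  [0,0,0,0,0,0.03,10],
  [0,0,0,0,0,0.06,10],
  [0,0,0,0,0,0.09,10],
  [0,0,0,0,0,0.09,10],
])

```text
t: 14.23
eef_pos: [0.5675, 0.0463, 0.1159]
orientation: [0.124, 0.992, -0.0, 0.0]
wrist_force: [-0.4, -0.4, 0.9]
grip_width: 0.18
grip_force: 16.0
```

```bash
python3 -c "
from h import *
where('M')"
```

```text
t 14.2333 gap-tip in tool mm [ -0.29   0.04 -22.92] yaw 165.73 F [-0.4 -0.4  0.9] tilt [-0.5  0. ]
```

Request:
apply_moves([
  [0,0,0,0,0,0.025,10],
  [0,0,0,0,0,0.05,10],
  [0,0,0,0,0,0.05,10],
  [0,0,0,0,0,0.05,10],
])

```text
t: 14.57
eef_pos: [0.5678, 0.0463, 0.1146]
orientation: [0.124, 0.992, -0.0, 0.001]
wrist_force: [-1.3, 0.2, 5.1]
grip_width: 0.183
grip_force: 16.0
```

The middle jams about 22–23 mm down, with 7 N on the bar, so it is blocked. I withdraw and go to the right gap.

Request:
apply_moves([
  [0,0,0,0,0,-0.2,10],
  [0,0,0,0,0,-0.5,10],
  [0,0,0,0,0,-0.75,10],
  [0,0,0,0,0,-0.9,10],
  [0,0,0,0,0,-0.9,10],
])

```text
t: 14.98
eef_pos: [0.5679, 0.0464, 0.1512]
orientation: [0.124, 0.992, 0.0, 0.001]
wrist_force: [-0.1, -0.4, -1.8]
grip_width: 0.179
grip_force: 16.0
```

Request:
apply_moves([
  [0,0,0,0,-0.5,0,10],
  [0,0,0,0,-1.1,0,10],
  [0,0,0,0,-1.5,0,10],
  [0,0,0,0,-1.63,0,10],
  [0,0,0,0,-1.63,0,10],
  [0,0,0,0,-1.63,0,10],
  [0,0,0,0,-1.63,0.08,10],
  [0,0,0,0,-1.63,0.08,10],
])

```text
t: 15.65
eef_pos: [0.5511, -0.0159, 0.1458]
orientation: [0.124, 0.992, 0.0, -0.0]
wrist_force: [0.1, -1.2, -2.3]
grip_width: 0.178
grip_force: 16.0
```

```bash
python3 -c "
from h import *
where('R')"
```

```text
t 15.65 gap-tip in tool mm [-0.81 -0.68  7.02] yaw 165.79 F [ 0.1 -1.2 -2.3] tilt [0.9 0.2]
```

Request:
apply_moves([
  [0,0,0,0,0,0.07,10],
  [0,0,0,0,0,0.14,10],
  [0,0,0,0,0,0.18,10],
  [0,0,0,0,0,0.22,10],
  [0,0,0,0,0,0.26,10],
  [0,0,0,0,0,0.28,10],
  [0,0,0,0,0,0.28,10],
])

```text
t: 16.23
eef_pos: [0.5512, -0.0168, 0.1351]
orientation: [0.124, 0.992, 0.0, -0.0]
wrist_force: [-0.2, 0.1, -1.4]
grip_width: 0.181
grip_force: 16.0
```

```bash
python3 -c "
from h import *
where('R')"
```

```text
t 16.2333 gap-tip in tool mm [-0.51  0.21 -3.67] yaw 165.73 F [-0.2  0.1 -1.4] tilt [0.3 0. ]
```

Request:
apply_moves([
  [0,0,0,0,0,0.06,10],
  [0,0,0,0,0,0.12,10],
  [0,0,0,0,0,0.18,10],
  [0,0,0,0,0,0.24,10],
  [0,0,0,0,0,0.3,10],
  [0,0,0,0,0,0.36,10],
  [0,0,0,0,0,0.4,10],
  [0,0,0,0,0,0.42,10],
])

```text
t: 16.9
eef_pos: [0.5512, -0.0168, 0.1182]
orientation: [0.124, 0.992, 0.0, -0.0]
wrist_force: [0.6, 0.5, -2.7]
grip_width: 0.184
grip_force: 16.0
```

Request:
apply_moves([
  [0,0,0,0,0,0.03,10],
  [0,0,0,0,0,0.06,10],
  [0,0,0,0,0,0.09,10],
  [0,0,0,0,0,0.09,10],
])

```text
t: 17.23
eef_pos: [0.5515, -0.0169, 0.1153]
orientation: [0.124, 0.992, -0.0, 0.0]
wrist_force: [-0.0, -0.4, 2.6]
grip_width: 0.176
grip_force: 16.0
```

```bash
python3 -c "
from h import *
where('R')"
```

```text
t 17.2333 gap-tip in tool mm [ -0.12   0.24 -23.53] yaw 165.73 F [-0.  -0.4  2.6] tilt [-0.8 -0.1]
```

Request:
apply_moves([
  [0,0,0,0,0,0.025,10],
  [0,0,0,0,0,0.04,10],
  [0,0,0,0,0,0.04,10],
  [0,0,0,0,0,0.04,10],
])

```text
t: 17.57
eef_pos: [0.5517, -0.0169, 0.1141]
orientation: [0.124, 0.992, -0.0, 0.001]
wrist_force: [-1.6, 0.6, 7.3]
grip_width: 0.18
grip_force: 16.0
```

The right gap jams too, about 9 N at 24 mm. I go back to the left gap, which was clear.

Request:
apply_moves([
  [0,0,0,0,0,-0.2,10],
  [0,0,0,0,0,-0.5,10],
  [0,0,0,0,0,-0.75,10],
  [0,0,0,0,0,-0.95,10],
  [0,0,0,0,0,-0.95,10],
])

```text
t: 17.98
eef_pos: [0.5519, -0.0169, 0.153]
orientation: [0.124, 0.992, -0.0, 0.001]
wrist_force: [0.9, -0.2, -1.1]
grip_width: 0.175
grip_force: 16.0
```

Request:
apply_moves([
  [0,0,0,0,0.6,0,10],
  [0,0,0,0,1.4,0,10],
  [0,0,0,0,2.2,0,10],
  [0,0,0,0,2.9,0,10],
  [0,0,0,0,3.26,0,10],
  [0,0,0,0,3.26,0,10],
  [0,0,0,0,3.26,0.08,10],
  [0,0,0,0,3.26,0.08,10],
])

```text
t: 18.65
eef_pos: [0.5829, 0.1085, 0.1472]
orientation: [0.125, 0.992, -0.0, -0.001]
wrist_force: [-0.4, 0.2, -2.3]
grip_width: 0.182
grip_force: 16.0
```

Request:
apply_moves([
  [0,0,0,0,0,0,10],
  [0,0,0,0,0,0,10],
  [0,0,0,0,0,0,10],
])

```text
t: 18.9
eef_pos: [0.5834, 0.1088, 0.1482]
orientation: [0.125, 0.992, -0.0, 0.0]
wrist_force: [-0.8, 0.3, -2.6]
grip_width: 0.178
grip_force: 16.0
```

```bash
python3 -c "
from h import *
where('L')"
```

```text
t 18.9 gap-tip in tool mm [-0.21  0.72  9.44] yaw 165.67 F [-0.8  0.3 -2.6] tilt [-0.1 -0.1]
```

Request:
apply_moves([
  [0,0,0,0,0.02,0,10],
  [0,0,0,0,0.02,0.08,10],
  [0,0,0,0,0.02,0.16,10],
  [0,0,0,0,0.02,0.22,10],
  [0,0,0,0,0.02,0.26,10],
  [0,0,0,0,0.02,0.3,10],
  [0,0,0,0,0.02,0.34,10],
  [0,0,0,0,0.02,0.34,10],
])

```text
t: 19.57
eef_pos: [0.5835, 0.1103, 0.1342]
orientation: [0.124, 0.992, -0.0, -0.0]
wrist_force: [-0.1, -0.5, -2.3]
grip_width: 0.181
grip_force: 16.0
```

```bash
python3 -c "
from h import *
where('L')"
```

```text
t 19.5667 gap-tip in tool mm [-0.6  -0.82 -4.64] yaw 165.73 F [-0.1 -0.5 -2.3] tilt [ 0.5 -0.2]
```

Request:
apply_moves([
  [0,0,0,0,-0.015,0,10],
  [0,0,0,0,-0.015,0.05,10],
  [0,0,0,0,-0.015,0.12,10],
  [0,0,0,0,-0.015,0.19,10],
  [0,0,0,0,-0.015,0.26,10],
  [0,0,0,0,-0.015,0.33,10],
  [0,0,0,0,-0.015,0.4,10],
  [0,0,0,0,-0.015,0.4,10],
])

```text
t: 20.23
eef_pos: [0.5832, 0.1098, 0.1178]
orientation: [0.124, 0.992, -0.0, -0.001]
wrist_force: [0.2, 0.4, -2.8]
grip_width: 0.172
grip_force: 16.0
```

Request:
apply_moves([
  [0,0,0,0,0,0.04,10],
  [0,0,0,0,0,0.08,10],
  [0,0,0,0,0,0.12,10],
  [0,0,0,0,0,0.16,10],
  [0,0,0,0,0,0.2,10],
  [0,0,0,0,0,0.24,10],
  [0,0,0,0,0,0.28,10],
  [0,0,0,0,0,0.28,10],
])

```text
t: 20.9
eef_pos: [0.5833, 0.1098, 0.1069]
orientation: [0.124, 0.992, -0.0, -0.0]
wrist_force: [0.3, -0.5, -2.2]
grip_width: 0.181
grip_force: 16.0
```

```bash
python3 -c "
from h import *
where('L')"
```

```text
t 20.9 gap-tip in tool mm [ -0.57  -0.23 -31.86] yaw 165.73 F [ 0.3 -0.5 -2.2] tilt [ 0.5 -0.1]
```

Past the bar zone and free. On to home (18 mm to 50 mm depth, then 1.5 mm more).

Request:
apply_moves([
  [0,0,0,0,0,0.06,10],
  [0,0,0,0,0,0.12,10],
  [0,0,0,0,0,0.18,10],
  [0,0,0,0,0,0.24,10],
  [0,0,0,0,0,0.3,10],
  [0,0,0,0,0,0.36,10],
  [0,0,0,0,0,0.42,10],
  [0,0,0,0,0,0.45,10],
])

```text
t: 21.57
eef_pos: [0.5833, 0.1098, 0.0889]
orientation: [0.124, 0.992, -0.0, -0.0]
wrist_force: [-0.2, -0.9, -1.6]
grip_width: 0.183
grip_force: 16.0
```

Request:
apply_moves([
  [0,0,0,0,0,0.02,10],
  [0,0,0,0,0,0.04,10],
  [0,0,0,0,0,0.06,10],
  [0,0,0,0,0,0.06,10],
])

```text
t: 21.9
eef_pos: [0.5836, 0.1098, 0.0871]
orientation: [0.124, 0.992, 0.0, 0.0]
wrist_force: [-0.8, -0.6, -0.2]
grip_width: 0.18
grip_force: 16.0
```

It is resting on the floor spring. I release and retreat upward.

Request:
apply_moves([
  [0,0,0,0,0,0,20],
  [0,0,0,0,0,0,26],
  [0,0,0,0,0,0,36],
  [0,0,0,0,0,0,46],
  [0,0,0,0,0,0,46],
  [0,0,0,0,0,0,46],
])

```text
t: 22.4
eef_pos: [0.5835, 0.1098, 0.0869]
orientation: [0.124, 0.992, 0.0, 0.0]
wrist_force: [-0.3, 0.2, 0.7]
grip_width: 0.518
grip_force: 0.0
```

Request:
apply_moves([
  [0,0,0,0,0,-0.3,46],
  [0,0,0,0,0,-1.0,46],
  [0,0,0,0,0,-1.8,46],
  [0,0,0,0,0,-2.6,46],
  [0,0,0,0,0,-3.3,46],
  [0,0,0,0,0,-3.3,46],
  [0,0,0,0,0,-3.3,46],
])

```text
t: 22.98
eef_pos: [0.5839, 0.1098, 0.22]
orientation: [0.124, 0.992, 0.0, 0.001]
wrist_force: [0.4, 0.1, -0.4]
grip_width: 0.521
grip_force: 0.0
```

Run:
```python
from h import *
w=shot('wrist'); b=shot('scene')
c=cv2.resize(b['image'][200:330,290:460],(510,390),interpolation=cv2.INTER_CUBIC)
v=cv2.resize(w['image'][100:400,160:480],(290,390)); cv2.imwrite('pics/c4.png',np.hstack([c,v]))
```

```text
(no output)
```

View pics/c4.png

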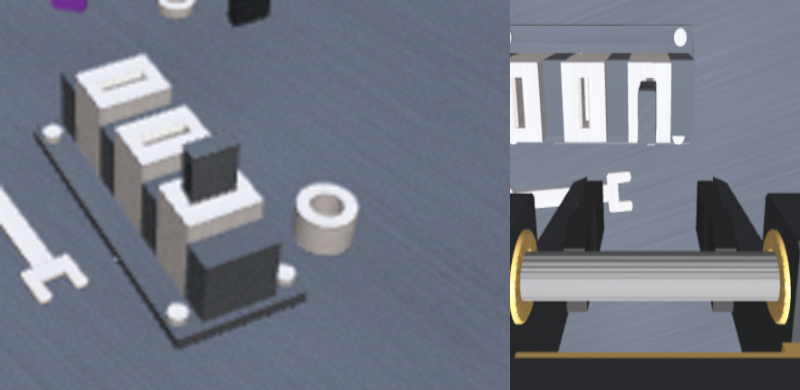

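The gauge stands upright in the left post with its handle down at the top and the hand clear, and the bystanders are unmoved.

```bash
python3 -c "
from workcell import env
print(env.job_done())"
```

```text
the job is handed in; nothing more can be done
None
```

The gauge was tried in all three gaps in order: left went fully home, middle and right jammed about 23 mm down. It now stands released and home in the left gap, forces read at the wrist stayed around 10 N, and the job is handed in, though no verdict came back.

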